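# Press a cartridge plug home with locking bench pliers

## Robot

A 6-joint arm with a two-finger parallel gripper is mounted at the origin on a cart in front of the work surface, level with it; the furniture and walls round the work are solid. World frame = base frame: x ahead of the robot, y to its left, z up, the work surface at z = 0. Lengths are in m, angles in degrees, forces in N, time in s.
With the tool pointing down it reaches from about 0.4 to 0.825 m from the base axis. Payload 7 kg.
Tool frame: the origin (TCP) lies between the finger pads; the fingertips stand 22 mm ahead of it and the grasp point (between the pads) lies 3 mm ahead of it; z points along the fingers, y is the line along which they close (so a half turn about z gives the same grasp; the last joint's range is limited). The gripper opens to 88 mm and grips with 3 to 60 N. Pads are 19 mm wide; open, the fingers measure 130 mm over their backs; the gripper's body (78 mm by 193 mm) begins 47 mm behind the grasp point.
Start: joints at [90.533, 20.546, 0.682, 0, -70.136, -16.507], TCP at [0.186, 0.649, 0.249] pointing down, gripper open.
Joint ranges: [-176.03, 176.03], [-82.01, 121.73], [-58.28, 71.71], [-173.87, 95.51], [-174.79, -0.11], [-173.66, 173.66]. Speed limits (degrees/s): [136.94, 136.94, 172.46, 180, 180, 180].

## Interface

Orientations are given as [roll, pitch, yaw] about the fixed x, y, z axes, in that order (R = Rz(yaw) Ry(pitch) Rx(roll)).
In Python, from plant import ctrl gives the robot as it stands.
- The arm moves only by the tool apply_moves, never from a script. Its argument "targets" is a list of rows, each an object with "travel": the shift along the tool's x, y, z in mm, a list of three; "roll": the turn about the tool's z in degrees; "jaw": the finger opening in mm, from 0 to 87.6. In form: [{"travel": [tx, ty, tz], "roll": roll, "jaw": jaw}, ...]. A call has 1 to 10 rows; each row shifts and turns the commanded pose from where the row before left it, along the tool's axes as they then stand; what a row does not reach is not made up. A row lasts 1/10 s, in which the tool goes at most 50 mm and 8.59 degrees, less where a joint would pass 70% of its speed; a pose out of reach is approached as far as the arm can. A call with a gripper value outside its range is refused whole. The fingers move at their own pace and stop on an object; the grip force is fixed at half the most. Time passes only in rows, so rows that do not move let the fingers close. It gives the time, the measured TCP pose, the force, the opening and the grip force at its end, in the units of the state.
- ctrl.get_obs(): the state, without advancing time (a new reading comes with each control period).
- ctrl.snapshot(name): name is "scene" or "top"; returns the picture (400x640x3 uint8, red, green, blue); there is no depth.
- ctrl.calibration(name): a dict with "K" (3x3 intrinsics, pixels), "extrinsics" (4x4, takes a point from camera to world coordinates). Camera axes: x right, y down, z forward; pixel columns grow to the right and rows downward; lengths in m; the calibration is good to about 2 mm. A picture is of the moment at which its call begins. calibration takes no time and is no camera call.
- ctrl.close_job(): hands the job in; it is judged then, once.
The state is a dict: "clock": time; "joint_pos": joint angles; "qvel": joint speeds; "tau": joint torques, N m; "tool_pos": TCP position; "orientation": TCP orientation; "force": force on the tool from outside, world axes, zero at the start; "moment": the same for the moment, N m; "opening": finger opening in m; "gripper_force": force on a finger pad.
Only numpy, scipy, OpenCV 4.12 (cv2) and the standard library are available. Lean on these libraries where they do the work, as an engineer would, in place of code of your own. Each camera call takes 0.05 s, during which the arm holds its last target. There are 200 camera calls.

## Task

The orange plug of the cartridge lying in the bench pliers still stands out. The pliers ride on a short cross slide, so squeeze both blue-gripped handles together between the fingers without driving the slide against its stops, feeling your way and never forcing them, until they go over centre and stay locked by themselves when you let go, so that the jaws press the plug fully home; then pull the red release lever gently away from the moving handle so that the pliers spring open, and let the lever go. Leave the finished cartridge lying in its cradle and the beaker, petri dishes and amber bottle around it where they stand.

Things in the scene. Friction and masses are not known exactly. Their poses are not given: they have to be found in the camera images.
- slide_base: dark base plate 240 x 150 x 6 mm with two cross rails, fixed on the worktop, carrying locking pliers that lie flat on a grey carriage. Origin: centre of its underside. x from the handle ends (near the robot) to the jaws, y from fixed to moving handle, z up. With the carriage at 0: handle pivot at (50, 0) mm, upright; handles' mid-height z = 64; a steel screw knob (radius 8) ends at (-100, 0, 64)
- plier_stand (a joint): carriage's offset along the base's y, 0 at the start, rubber stops at +-0.022 m. It slides stiffly (5.5 N) so that the pliers centre themselves between two squeezing fingers; pushing one handle alone drives the whole pliers sideways instead of closing them. More than 0.018 m either way is too far
- fixed_grip (a point): middle of the outer (-y) face of the fixed handle's blue grip, at (-60, -15, 64) mm of the base plus the carriage's offset in y; the grip is 70 mm long, z 53 to 75 mm. It does not turn, it only rides with the carriage. 34 mm of free air below the handles; nothing beside them
- moving_grip (a point): middle of the outer (+y) face of the moving handle's blue grip (70 mm long, z 53 to 75 mm), 110 mm from the pivot; moves with the handle: base y (less the carriage's offset) 46 mm open, between 31 and 19 mm locked, so across both grips it measures 61 mm open and 46 to 34 mm locked. Take the handles by these outer faces; do not reach into the gap between them
- plier_handle (a joint): moving handle's angle, 0 open (springs back there). Pushed at the grip it resists with a force that rises to a peak of 7 to 15 N, falls to nothing at dead centre, then it snaps the last 0.04 rad (4 mm) to a hard stop and stays. Where it locks is hidden: anywhere from 0.145 to 0.255 rad, new each time. Let go before that it springs open. Over 25 N of finger force on either handle is too much
- release_lever (a joint): red lever's angle: 0 at rest (springs back there), stop at 0.55 rad; grows as its tab is pulled towards -y of the base, away from the moving handle. With the pliers locked it forces the handle back over dead centre and lets it spring open somewhere from 0.12 to 0.36 rad (12 to 36 mm at the tab), at 2 to 4 N; over 15 N is too much
- lever_tab (a point): middle of the red upright finger tab at the lever's free end: 14 (x) x 9 (y) x 34 mm (z 78 to 112 mm), at rest at (-113, -8, 97) mm of the base plus the carriage's offset in y, 103 mm from the lever's pivot, beyond the handle ends, with nothing beside it. The lever itself, 9 mm wide, lies along the top of the fixed handle at z 78 to 85 mm
- cartridge: clear sample cartridge, tube 21 mm in diameter, 32 mm long, lying loose in a white V cradle between the jaws with its axis (its y) along the base's y; origin at the tube's centre
- plug (a joint): depth in m of the cartridge's orange plug: 0 to 0.001 at the start (standing out 5.5 mm on the -y side), fully home at 0.005; pressed by a sprung pad on the moving jaw, it stays where it is pushed. It can be home before the pliers lock
- cradle_seat (a point): where the cartridge's origin belongs, on the carriage, at (100, 26.5, 64) mm of the base plus the offset in y; the anvil jaw is at its +y side
- beaker: clear 50 ml plastic beaker, 46 mm across, 60 mm high; bystander; origin at its foot
- amber_bottle: amber bottle with tan cap, 58 mm across, 114 mm high; bystander; origin at its foot
- petri: stacked pair of white-clear petri dishes, 70 mm across, 32 mm high; bystander; origin at its foot

How it is judged (in metres and radians):
On the way, in this order (a step that is already met when the one before it is completed fails the run):
1. the handles are locked over centre and stay so with the fingers off the moving handle, the plug is pressed home (value of joint plier_handle above 0.13 rad and value of joint plug above 0.0045 m and contact force between the fingers and plier_handle below 0.5 N), for 0.2 s.
2. the release lever is pulled while the pliers are still closed (value of joint release_lever above 0.08 rad and value of joint plier_handle above 0.09 rad).
At the end, for the whole second after the job is handed in: The plug is home (deeper than 4.5 mm), the pliers stand open (handle below 0.03 rad), the lever is back at rest (below 0.03 rad), and the cartridge lies still in its cradle (within 4 mm and 0.15 rad) (value of joint each of plier_handle, release_lever below 0.03 rad and value of joint plug above 0.0045 m and distance between cartridge and cradle_seat below 0.004 m and angle between the y axis of cartridge and the y axis of slide_base, either way round below 0.15 rad and linear speed of cartridge below 0.01 m/s); the robot touches nothing.
It fails at once if more than 25 N of finger force on the moving handle (contact force between the fingers and plier_handle above 25 N).
It fails at once if more than 25 N of finger force on the fixed handle (contact force between the fingers and plier_stand_c10 above 25 N or contact force between the fingers and plier_stand_c11 above 25 N).
It fails at once if more than 15 N of finger force on the release lever (contact force between the fingers and release_lever above 15 N).
It fails at once if the pliers' carriage is pushed more than 18 mm to one side (value of joint plier_stand above 0.018 m or value of joint plier_stand below -0.018 m).
It fails at once if the beaker, the amber bottle or the petri dishes are shifted more than 20 mm or tipped (distance of any of beaker, amber_bottle, petri from where it was at the start of the episode above 0.02 m or angle between any of beaker, amber_bottle, petri's own z axis and vertical above 0.3 rad).
It also fails if it takes over 48 s, if anything falls off the work surface, if the arm or the gripper's body presses on something with over 40 N, if the wrist force passes 120 N, or if a joint passes its speed limit or range.

## Working session

There is one attempt and no reset: what is moved stays moved. The work goes in short steps, Python scripts to look and compute and a tool call to move; the robot and the scene stay as the last step left them, time stands still between calls to the robot, and variables do not carry over. Pictures are saved under pics/ and viewed, at most 10 in all, crops included, and the job is handed in when it is done.

Besides the shell and the picture viewer there is one more tool, called after ">>>" as name([rows], argument=value, ...), one row to a line, values as JSON. apply_moves: Moves the arm, as the interface text tells. Its arguments: {"type":"object","properties":{"targets":{"type":"array","items":{"type":"object","properties":{"travel":{"type":"array","items":{"type":"number"}},"roll":{"type":"number"},"jaw":{"type":"number"}}}}},"required":["targets"]}

```bash
mkdir -p pics; python3 - <<'E'
from plant import ctrl
import cv2
o=ctrl.get_obs()
print({k:o[k] for k in o})
for n in("scene","top"):
    im=ctrl.snapshot(n); cv2.imwrite(f"pics/{n}0.png",im[:,:,::-1])
    c=ctrl.calibration(n); print(n,c["K"],c["extrinsics"])
E
```

```text
{'clock': 0.0, 'joint_pos': array([ 9.05310250e+01,  2.05905009e+01,  6.33487675e-01, -2.06831740e-02,
       -7.01355588e+01, -1.65076600e+01]), 'qvel': array([ 0.08238708, -0.06253465, -0.04745177, -0.02405922,  0.01985157,
        0.02144559]), 'tau': array([-2.31169741e-05, -5.82719135e+01,  2.93046659e+01,  6.99694633e+00,
        6.94145914e-03, -1.62413630e-04]), 'tool_pos': array([0.18567692, 0.64848474, 0.24762926]), 'orientation': array([ 1.79905718e+02, -7.66428783e-03, -1.59836724e+01]), 'force': array([ 0.09821455,  0.16997539, -0.25808735]), 'moment': array([-0.00620125, -0.04008553,  0.02925682]), 'gripper_force': 0.0, 'opening': 0.08774284509212738}
scene [[455.57153664   0.         332.01272386]
 [  0.         455.57153664 194.92199087]
 [  0.           0.           1.        ]] [[-0.76050394 -0.47151663  0.44643681  0.14977836]
 [-0.64932558  0.55559474 -0.51931761  0.56221504]
 [-0.00317105 -0.68482593 -0.7286998   0.78855187]
 [ 0.          0.          0.          1.        ]]
top [[507.72023144   0.         317.42603022]
 [  0.         507.72023144 194.27501107]
 [  0.           0.           1.        ]] [[ 0.02774654 -0.98463306  0.17241768  0.44632866]
 [-0.99936643 -0.02347764  0.0267496   0.03194173]
 [-0.02229058 -0.17305065 -0.98466065  0.94661927]
 [ 0.          0.          0.          1.        ]]
```

View pics/top0.png

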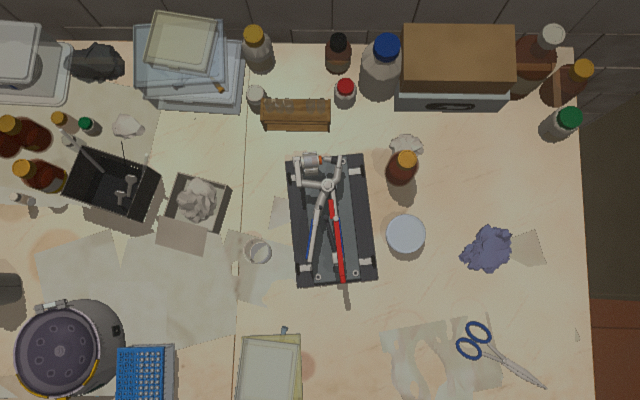

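View pics/scene0.png

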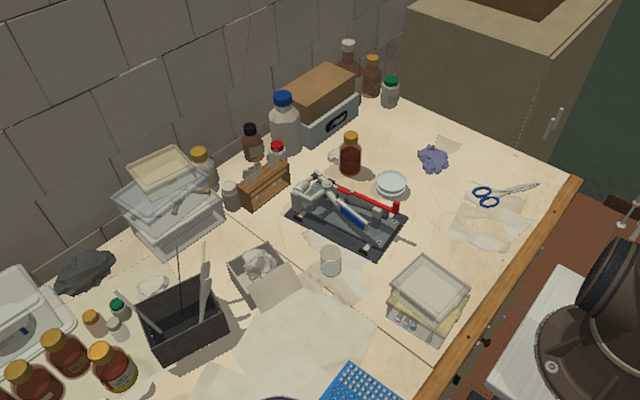

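The top view shows the base plate with corners near (286,157), (365,151), (378,278), (298,288). The red tab is near (342,281) and the moving handle is on the left. I'll zoom in for accuracy.

```bash
python3 - <<'E'
import cv2
im=cv2.imread("pics/top0.png")[140:310,240:440]
cv2.imwrite("pics/topc.png",cv2.resize(im,None,fx=3.5,fy=3.5,interpolation=cv2.INTER_CUBIC))
E
```

```text
(no output)
```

View pics/topc.png

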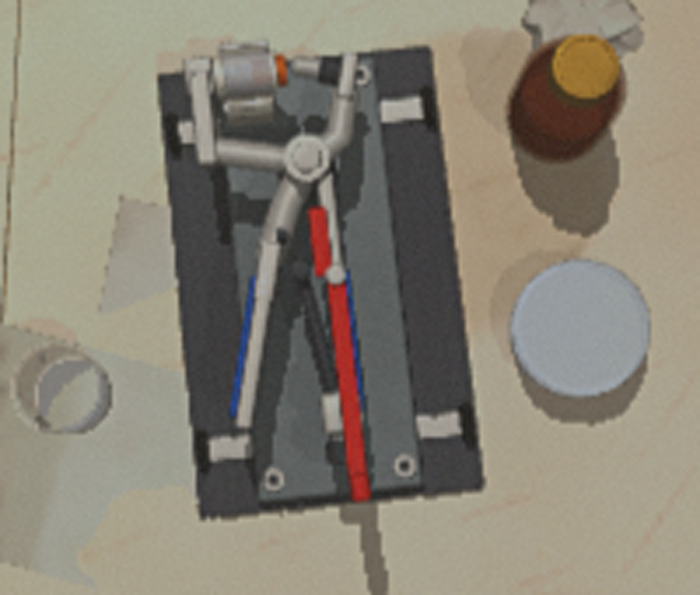

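The crop shows the plate corners at about (157,75), (428,47), (483,488), (202,520) in crop pixels. The pivot is at (307,157) and the tab at (361,490). Next I fit the pose.

```bash
cat > h.py <<'E'
import numpy as np, cv2
from plant import ctrl
from scipy.optimize import least_squares
c=ctrl.calibration("top");K=np.array(c["K"]);E=np.array(c["extrinsics"]);Ei=np.linalg.inv(E)
def proj(p):
    p=np.atleast_2d(p);q=(Ei[:3,:3]@p.T).T+Ei[:3,3];q=(K@q.T).T;return q[:,:2]/q[:,2:]
def b2w(P,s):
    a=s[2];R=np.array([[np.cos(a),-np.sin(a)],[np.sin(a),np.cos(a)]])
    P=np.atleast_2d(P)/1000.;return np.c_[P[:,:2]@R.T+s[:2],P[:,2]]
E
python3 - <<'E'
from h import *
px=np.array([[157,75],[428,47],[483,488],[202,520],[307,157]])/3.5+[240,140]
P=np.array([[120,75,6],[120,-75,6],[-120,-75,6],[-120,75,6],[50,0,85]])
f=lambda s:(proj(b2w(P,s))-px)[:4].ravel()
s=least_squares(f,[.6,.03,.1]).x
print(s,np.degrees(s[2]));print((proj(b2w(P,s))-px)*3.5)
n={"tabtop":[-113,-8,112],"fg":[-60,-15,75],"mg":[-60,46,75],"mid":[-60,15.5,64],"tab":[-113,-8,97],"cart":[100,26.5,64],"pivot":[50,0,80]}
for k,v in n.items():
    w=b2w([v],s);print(k,w.round(4),((proj(w)-[240,140])*3.5).round())
E
```

```text
[0.56429176 0.03172883 0.13473208] 7.719579388379099
[[-1.53037553 -0.1002167 ]
 [ 1.3568229  -2.19816586]
 [ 2.72034428  1.38798727]
 [-2.58290678  0.60590216]
 [-0.86251199  0.59034065]]
tabtop [[0.4534 0.0086 0.112 ]] [[362. 488.]]
fg [[0.5069 0.0088 0.075 ]] [[362. 378.]]
mg [[0.4987 0.0693 0.075 ]] [[237. 391.]]
mid [[0.5028 0.039  0.064 ]] [[300. 386.]]
tab [[0.4534 0.0086 0.097 ]] [[361. 488.]]
cart [[0.6598 0.0714 0.064 ]] [[244.  76.]]
pivot [[0.6138 0.0384 0.08  ]] [[306. 160.]]
```

>>> apply_moves([
  {"travel": [0,0,-45],"roll": -5.93,"jaw": 87.6},
  {"travel": [0,0,-45],"roll": -5.93,"jaw": 87.6},
  {"travel": [0,0,-40],"roll": -5.93,"jaw": 87.6},
  {"travel": [0,0,0],"roll": -5.93,"jaw": 87.6},
])

```text
clock: 0.5
tool_pos: [0.1866, 0.6505, 0.3855]
orientation: [-179.5, -0.2, 8.0]
force: [0.1, 0.0, 0.1]
opening: 0.0877
gripper_force: 0.0
```

>>> apply_moves([
  {"travel": [15.6,43.6,0],"roll": 0,"jaw": 87.6},
  {"travel": [15.6,43.6,0],"roll": 0,"jaw": 87.6},
  {"travel": [15.6,43.6,0],"roll": 0,"jaw": 87.6},
  {"travel": [15.6,43.6,0],"roll": 0,"jaw": 87.6},
  {"travel": [15.6,43.6,0],"roll": 0,"jaw": 87.6},
  {"travel": [15.6,43.6,0],"roll": 0,"jaw": 87.6},
  {"travel": [15.6,43.6,0],"roll": 0,"jaw": 87.6},
  {"travel": [15.6,43.6,0],"roll": 0,"jaw": 87.6},
  {"travel": [15.6,43.6,0],"roll": 0,"jaw": 87.6},
  {"travel": [15.6,43.6,0],"roll": 0,"jaw": 87.6},
])

```text
clock: 1.5
tool_pos: [0.3993, 0.236, 0.3786]
orientation: [-180.0, -0.0, 7.8]
force: [1.4, 1.6, 0.1]
opening: 0.0877
gripper_force: 0.0
```

>>> apply_moves([
  {"travel": [15.6,43.6,0],"roll": 0,"jaw": 87.6},
  {"travel": [15.6,43.6,0],"roll": 0,"jaw": 87.6},
  {"travel": [15.6,43.6,0],"roll": 0,"jaw": 87.6},
  {"travel": [15.6,43.6,0],"roll": 0,"jaw": 87.6},
  {"travel": [15.6,43.6,0],"roll": 0,"jaw": 87.6},
  {"travel": [0,0,30],"roll": 0,"jaw": 87.6},
  {"travel": [0,0,40],"roll": 0,"jaw": 87.6},
  {"travel": [0,0,40],"roll": 0,"jaw": 87.6},
  {"travel": [0,0,20],"roll": 0,"jaw": 87.6},
  {"travel": [0,0,0],"roll": 0,"jaw": 87.6},
])

```text
clock: 2.5
tool_pos: [0.5038, 0.0317, 0.2453]
orientation: [179.9, 0.4, 7.7]
force: [-0.2, 0.5, 0.1]
opening: 0.0874
gripper_force: 0.0
```

>>> apply_moves([
  {"travel": [1,-2,40],"roll": 0,"jaw": 87.6},
  {"travel": [0,0,40],"roll": 0,"jaw": 87.6},
  {"travel": [0,0,30],"roll": 0,"jaw": 87.6},
  {"travel": [0,0,0],"roll": 0,"jaw": 87.6},
])

```text
clock: 2.9
tool_pos: [0.5049, 0.034, 0.1363]
orientation: [179.9, 0.3, 7.7]
force: [-1.1, 0.2, 0.0]
opening: 0.0878
gripper_force: 0.0
```

```bash
python3 - <<'E'
from plant import ctrl
import cv2,numpy as np
a=ctrl.snapshot("top")[140:310,240:440,::-1];
o=ctrl.get_obs();print(o["tool_pos"],o["orientation"],o["force"])
b=ctrl.snapshot("scene")[150:270,260:440,::-1]
o=ctrl.get_obs();print(o["tool_pos"],o["orientation"],o["force"])
z=lambda i:cv2.resize(i,(400,400*i.shape[0]//i.shape[1]))
a,b=z(a),z(b);b=cv2.copyMakeBorder(b,0,a.shape[0]-b.shape[0],0,0,0)
cv2.imwrite("pics/a1.png",np.hstack([a,b]))
E
```

```text
[0.50640784 0.03442393 0.13863101] [1.79939420e+02 1.18612671e-01 7.76945933e+00] [0.75520903 0.23980735 0.06859867]
[0.50752996 0.03480296 0.14009656] [ 1.79972025e+02 -5.30495687e-02  7.78747565e+00] [-0.1066384   0.02531097  1.19757208]
```

View pics/a1.png

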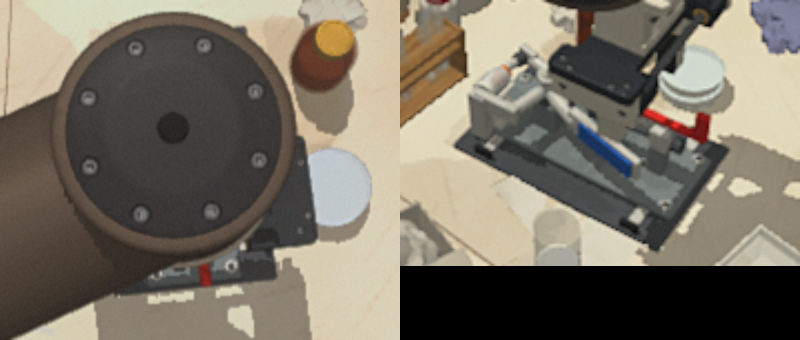

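The gripper body sits over the handles with the tab clear on its near side (about (705,125) in the scene crop). Descending.

>>> apply_moves([
  {"travel": [0,0,25],"roll": 0,"jaw": 87.6},
  {"travel": [0,0,25],"roll": 0,"jaw": 87.6},
  {"travel": [0,0,15],"roll": 0,"jaw": 87.6},
  {"travel": [0,0,5],"roll": 0,"jaw": 87.6},
  {"travel": [0,0,0],"roll": 0,"jaw": 84},
  {"travel": [0,0,0],"roll": 0,"jaw": 80},
  {"travel": [0,0,0],"roll": 0,"jaw": 76},
])

```text
clock: 3.7
tool_pos: [0.5076, 0.0351, 0.07]
orientation: [-179.9, -0.2, 7.8]
force: [-2.2, 5.7, 2.2]
opening: 0.078
gripper_force: 2.8
```

>>> apply_moves([
  {"travel": [0,0,0],"roll": 0,"jaw": 74},
  {"travel": [0,0,0],"roll": 0,"jaw": 72},
  {"travel": [0,0,0],"roll": 0,"jaw": 70},
  {"travel": [0,0,0],"roll": 0,"jaw": 70},
])

```text
clock: 4.1
tool_pos: [0.5076, 0.0357, 0.0698]
orientation: [-179.9, -0.2, 7.8]
force: [-2.5, 5.6, 3.8]
opening: 0.07
gripper_force: 2.5
```

>>> apply_moves([
  {"travel": [0,0,0],"roll": 0,"jaw": 68},
  {"travel": [0,0,0],"roll": 0,"jaw": 66},
  {"travel": [0,0,0],"roll": 0,"jaw": 64},
  {"travel": [0,0,0],"roll": 0,"jaw": 64},
])

```text
clock: 4.5
tool_pos: [0.5075, 0.0355, 0.0698]
orientation: [-179.9, -0.2, 7.8]
force: [-1.5, 5.1, 3.8]
opening: 0.0644
gripper_force: 4.7
```

>>> apply_moves([
  {"travel": [0,0,0],"roll": 0,"jaw": 63},
  {"travel": [0,0,0],"roll": 0,"jaw": 62},
  {"travel": [0,0,0],"roll": 0,"jaw": 61},
  {"travel": [0,0,0],"roll": 0,"jaw": 61},
])

```text
clock: 4.9
tool_pos: [0.5076, 0.0342, 0.0697]
orientation: [180.0, -0.1, 7.8]
force: [1.4, -2.7, 5.3]
opening: 0.0614
gripper_force: 9.2
```

>>> apply_moves([
  {"travel": [0,0,0],"roll": 0,"jaw": 60},
  {"travel": [0,0,0],"roll": 0,"jaw": 59},
  {"travel": [0,0,0],"roll": 0,"jaw": 58},
  {"travel": [0,0,0],"roll": 0,"jaw": 58},
])

```text
clock: 5.3
tool_pos: [0.5077, 0.0338, 0.0697]
orientation: [179.9, -0.1, 7.8]
force: [4.1, -5.1, 5.3]
opening: 0.0585
gripper_force: 10.5
```

>>> apply_moves([
  {"travel": [0,0,0],"roll": 0,"jaw": 57},
  {"travel": [0,0,0],"roll": 0,"jaw": 56},
  {"travel": [0,0,0],"roll": 0,"jaw": 55},
  {"travel": [0,0,0],"roll": 0,"jaw": 55},
])

```text
clock: 5.7
tool_pos: [0.5077, 0.0338, 0.0697]
orientation: [179.9, -0.1, 7.8]
force: [2.1, -5.2, 3.9]
opening: 0.0556
gripper_force: 10.3
```

>>> apply_moves([
  {"travel": [0,0,0],"roll": 0,"jaw": 54},
  {"travel": [0,0,0],"roll": 0,"jaw": 53},
  {"travel": [0,0,0],"roll": 0,"jaw": 53},
])

```text
clock: 6.0
tool_pos: [0.5077, 0.0338, 0.0696]
orientation: [179.9, -0.1, 7.8]
force: [2.9, -5.2, 5.1]
opening: 0.0534
gripper_force: 9.5
```

>>> apply_moves([
  {"travel": [0,0,0],"roll": 0,"jaw": 52},
  {"travel": [0,0,0],"roll": 0,"jaw": 51},
  {"travel": [0,0,0],"roll": 0,"jaw": 51},
])

```text
clock: 6.3
tool_pos: [0.5077, 0.0338, 0.0696]
orientation: [179.9, -0.1, 7.8]
force: [2.6, -5.1, 5.8]
opening: 0.0513
gripper_force: 8.6
```

>>> apply_moves([
  {"travel": [0,0,0],"roll": 0,"jaw": 50},
  {"travel": [0,0,0],"roll": 0,"jaw": 49},
  {"travel": [0,0,0],"roll": 0,"jaw": 49},
])

```text
clock: 6.6
tool_pos: [0.5077, 0.0338, 0.0697]
orientation: [179.9, -0.1, 7.8]
force: [3.3, -4.9, 4.8]
opening: 0.0489
gripper_force: 7.6
```

>>> apply_moves([
  {"travel": [0,0,0],"roll": 0,"jaw": 48},
  {"travel": [0,0,0],"roll": 0,"jaw": 47},
  {"travel": [0,0,0],"roll": 0,"jaw": 47},
])

```text
clock: 6.9
tool_pos: [0.5077, 0.0338, 0.0696]
orientation: [179.9, -0.1, 7.8]
force: [2.0, -4.6, 4.2]
opening: 0.0472
gripper_force: 6.6
```

>>> apply_moves([
  {"travel": [0,0,0],"roll": 0,"jaw": 46},
  {"travel": [0,0,0],"roll": 0,"jaw": 45},
  {"travel": [0,0,0],"roll": 0,"jaw": 45},
])

```text
clock: 7.2
tool_pos: [0.5077, 0.0338, 0.0697]
orientation: [179.9, -0.1, 7.8]
force: [2.9, -4.3, 4.9]
opening: 0.0455
gripper_force: 5.7
```

>>> apply_moves([
  {"travel": [0,0,0],"roll": 0,"jaw": 44},
  {"travel": [0,0,0],"roll": 0,"jaw": 43},
  {"travel": [0,0,0],"roll": 0,"jaw": 43},
])

```text
clock: 7.5
tool_pos: [0.5077, 0.0338, 0.0697]
orientation: [179.9, -0.1, 7.8]
force: [2.8, -4.4, 4.9]
opening: 0.0432
gripper_force: 4.3
```

>>> apply_moves([
  {"travel": [0,0,0],"roll": 0,"jaw": 42},
  {"travel": [0,0,0],"roll": 0,"jaw": 41.5},
  {"travel": [0,0,0],"roll": 0,"jaw": 41.5},
])

```text
clock: 7.8
tool_pos: [0.5078, 0.0338, 0.0697]
orientation: [179.9, -0.1, 7.8]
force: [2.7, -5.3, 4.5]
opening: 0.0417
gripper_force: 3.4
```

>>> apply_moves([
  {"travel": [0,0,0],"roll": 0,"jaw": 40.5},
  {"travel": [0,0,0],"roll": 0,"jaw": 40},
  {"travel": [0,0,0],"roll": 0,"jaw": 40},
])

```text
clock: 8.1
tool_pos: [0.5077, 0.0338, 0.0696]
orientation: [179.9, -0.1, 7.8]
force: [3.0, -5.0, 4.4]
opening: 0.0403
gripper_force: 2.7
```

>>> apply_moves([
  {"travel": [0,0,0],"roll": 0,"jaw": 39.5},
  {"travel": [0,0,0],"roll": 0,"jaw": 39},
  {"travel": [0,0,0],"roll": 0,"jaw": 39},
])

```text
clock: 8.4
tool_pos: [0.5077, 0.0338, 0.0696]
orientation: [179.9, -0.1, 7.8]
force: [3.7, -4.9, 4.1]
opening: 0.039
gripper_force: 2.7
```

Pad force has flattened at 2.7 N, which is just the carriage drag, so the handle seems to have snapped over. Opening the fingers and lifting.

>>> apply_moves([
  {"travel": [0,0,0],"roll": 0,"jaw": 50},
  {"travel": [0,0,0],"roll": 0,"jaw": 65},
  {"travel": [0,0,0],"roll": 0,"jaw": 80},
  {"travel": [0,0,0],"roll": 0,"jaw": 80},
])

```text
clock: 8.8
tool_pos: [0.5063, 0.0345, 0.0684]
orientation: [180.0, 0.0, 7.7]
force: [-0.4, -0.1, 0.3]
opening: 0.0657
gripper_force: 0.0
```

>>> apply_moves([
  {"travel": [0,0,-20],"roll": 0,"jaw": 80},
  {"travel": [0,0,-30],"roll": 0,"jaw": 80},
  {"travel": [0,0,-40],"roll": 0,"jaw": 80},
  {"travel": [-40,0,-20],"roll": 0,"jaw": 80},
  {"travel": [-40,0,0],"roll": 0,"jaw": 80},
  {"travel": [-30,0,0],"roll": 0,"jaw": 80},
])

```text
clock: 9.4
tool_pos: [0.3957, 0.0193, 0.1788]
orientation: [-180.0, -0.0, 7.7]
force: [0.0, 0.8, 1.0]
opening: 0.08
gripper_force: 0.0
```

```bash
python3 - <<'E'
from plant import ctrl
import cv2,numpy as np
a=ctrl.snapshot("top")[140:310,240:440,::-1];
b=ctrl.snapshot("scene")[150:270,260:440,::-1]
o=ctrl.get_obs();print(o["clock"],o["tool_pos"],o["orientation"],o["force"])
cv2.imwrite("pics/a2t.png",a)
z=lambda i:cv2.resize(i,(400,400*i.shape[0]//i.shape[1]))
a,b=z(a),z(b);b=cv2.copyMakeBorder(b,0,a.shape[0]-b.shape[0],0,0,0)
cv2.imwrite("pics/a2.png",np.hstack([a,b]))
E
```

```text
9.5 [0.39403407 0.01875941 0.17865134] [-1.79937260e+02  3.17824490e-03  7.75273351e+00] [0.94166996 0.61385277 0.068872  ]
```

View pics/a2.png

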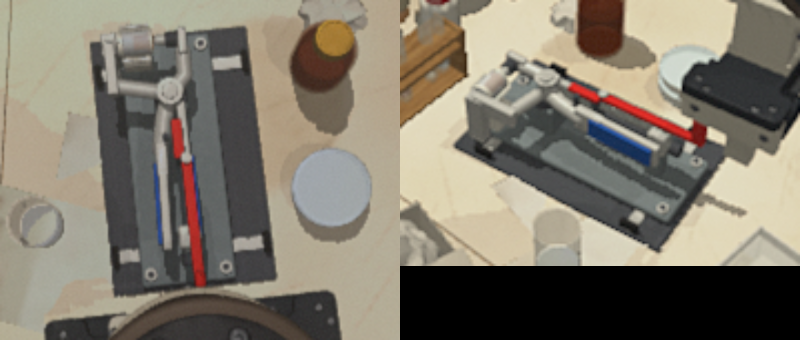

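The handle is locked and no orange shows, so the plug is in. The carriage has shifted about +5.5 mm in y, with the tab near (200,280) in the left crop. Next I straddle the tab.

>>> apply_moves([
  {"travel": [28,6.5,0],"roll": 0,"jaw": 60},
  {"travel": [28,6.5,0],"roll": 0,"jaw": 60},
  {"travel": [0,0,0],"roll": 0,"jaw": 60},
  {"travel": [0,0,0],"roll": 0,"jaw": 60},
])

```text
clock: 9.9
tool_pos: [0.455, 0.0142, 0.178]
orientation: [180.0, 0.1, 7.7]
force: [-0.5, -0.0, 0.7]
opening: 0.0609
gripper_force: 0.0
```

```bash
python3 - <<'E'
from plant import ctrl
import cv2
b=ctrl.snapshot("scene")[150:270,300:460,::-1]
o=ctrl.get_obs();print(o["clock"],o["tool_pos"],o["orientation"],o["opening"])
cv2.imwrite("pics/a3.png",cv2.resize(b,None,fx=4,fy=4))
E
```

```text
9.95 [0.45442268 0.01421949 0.17800826] [1.79984736e+02 8.20157703e-02 7.71590900e+00] 0.06004010905778081
```

View pics/a3.png

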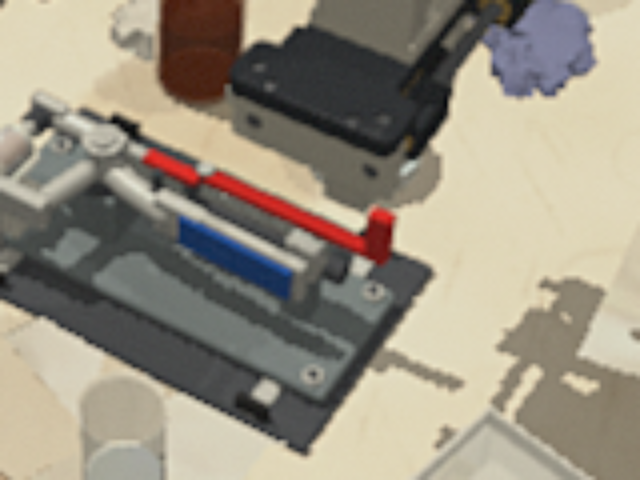

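```bash
python3 - <<'E'
import h;from h import *
c=ctrl.calibration("scene");h.K=np.array(c["K"]);h.Ei=np.linalg.inv(np.array(c["extrinsics"]))
f=lambda p:((proj(p)-[300,150])*4).round()
t=np.array([.4535,.0142,.178]);y=np.array([.1343,-.9909,0])
for n,p in dict(tcp=t,tipL=t-y*.03-[0,0,.022],tipR=t+y*.03-[0,0,.022],top47=t+[0,0,.05]).items():print(n,f(p))
print("tab rest c=0,5.5",f(b2w([[-113,-8,112],[-113,-2.5,112]],[.5643,.0317,.1347])))
E
```

```text
tcp [[395. 117.]]
tipL [[361. 188.]]
tipR [[418. 113.]]
top47 [[407.  39.]]
tab rest c=0,5.5 [[388. 205.]
 [383. 212.]]
```

The projection agrees: the tab top is at about (381,212), which gives carriage +5.5 mm, and the near fingertip is at about (361,190). Descending, then pulling toward -y (tool +y).

>>> apply_moves([
  {"travel": [0,0,25],"roll": 0,"jaw": 60},
  {"travel": [0,0,25],"roll": 0,"jaw": 60},
  {"travel": [0,0,14],"roll": 0,"jaw": 60},
  {"travel": [0,0,0],"roll": 0,"jaw": 60},
])

```text
clock: 10.35
tool_pos: [0.4529, 0.0139, 0.113]
orientation: [179.9, 0.2, 7.7]
force: [0.0, -0.9, 0.2]
opening: 0.0598
gripper_force: 0.0
```

>>> apply_moves([
  {"travel": [0,6,0],"roll": 0,"jaw": 60},
  {"travel": [0,6,0],"roll": 0,"jaw": 60},
  {"travel": [0,5,0],"roll": 0,"jaw": 60},
  {"travel": [0,4,0],"roll": 0,"jaw": 60},
  {"travel": [0,3,0],"roll": 0,"jaw": 60},
  {"travel": [0,0,0],"roll": 0,"jaw": 60},
])

```text
clock: 10.95
tool_pos: [0.4581, -0.0098, 0.1147]
orientation: [-180.0, -0.0, 7.7]
force: [0.0, 0.3, 0.4]
opening: 0.06
gripper_force: 0.0
```

>>> apply_moves([
  {"travel": [0,2,0],"roll": 0,"jaw": 60},
  {"travel": [0,2,0],"roll": 0,"jaw": 60},
  {"travel": [0,2,0],"roll": 0,"jaw": 60},
  {"travel": [0,2,0],"roll": 0,"jaw": 60},
  {"travel": [0,2,0],"roll": 0,"jaw": 60},
  {"travel": [0,0,0],"roll": 0,"jaw": 60},
])

```text
clock: 11.55
tool_pos: [0.4594, -0.0195, 0.1145]
orientation: [-180.0, -0.0, 7.7]
force: [0.2, 0.7, 0.2]
opening: 0.0601
gripper_force: 0.2
```

>>> apply_moves([
  {"travel": [0,2,0],"roll": 0,"jaw": 60},
  {"travel": [0,2,0],"roll": 0,"jaw": 60},
  {"travel": [0,0,0],"roll": 0,"jaw": 60},
])

```text
clock: 11.85
tool_pos: [0.4601, -0.0233, 0.1146]
orientation: [-180.0, -0.0, 7.7]
force: [0.6, 0.7, -0.1]
opening: 0.0599
gripper_force: 0.7
```

>>> apply_moves([
  {"travel": [0,2,0],"roll": 0,"jaw": 60},
  {"travel": [0,2,0],"roll": 0,"jaw": 60},
  {"travel": [0,2,0],"roll": 0,"jaw": 60},
  {"travel": [0,0,0],"roll": 0,"jaw": 60},
])

```text
clock: 12.25
tool_pos: [0.4605, -0.0296, 0.1145]
orientation: [180.0, 0.0, 7.7]
force: [0.7, 0.8, 0.2]
opening: 0.0599
gripper_force: 0.3
```

>>> apply_moves([
  {"travel": [0,2,0],"roll": 0,"jaw": 60},
  {"travel": [0,2,0],"roll": 0,"jaw": 60},
  {"travel": [0,2,0],"roll": 0,"jaw": 60},
  {"travel": [0,0,0],"roll": 0,"jaw": 60},
])

```text
clock: 12.65
tool_pos: [0.4615, -0.0354, 0.1145]
orientation: [180.0, 0.0, 7.7]
force: [-0.1, 1.1, -0.7]
opening: 0.0598
gripper_force: 0.4
```

```bash
python3 - <<'E'
from plant import ctrl
import cv2
b=ctrl.snapshot("scene")[150:270,300:460,::-1]
o=ctrl.get_obs();print(o["clock"],o["tool_pos"],o["force"],o["gripper_force"])
cv2.imwrite("pics/a4.png",cv2.resize(b,None,fx=4,fy=4))
E
```

```text
12.7 [ 0.4614264  -0.03534111  0.11452765] [-0.4264198   1.50917081  0.2559481 ] 0.36224678973667324
```

View pics/a4.png

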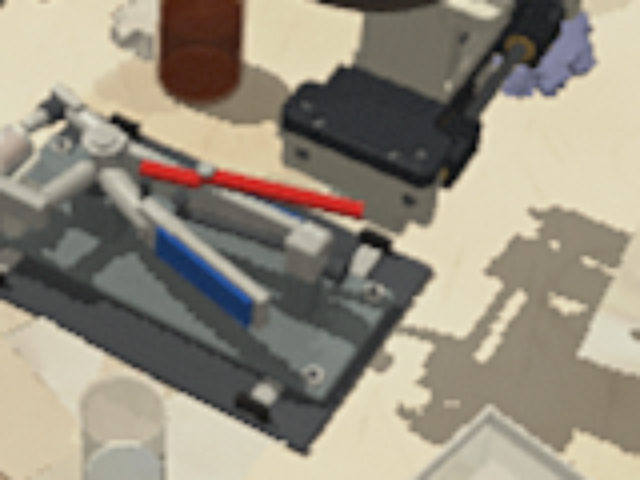

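The pliers have sprung open (the handle is spread at about (210,270)), with the lever still held by the finger. Returning the lever gently.

>>> apply_moves([
  {"travel": [0,-4,0],"roll": 0,"jaw": 60},
  {"travel": [0,-4,0],"roll": 0,"jaw": 60},
  {"travel": [0,-4,0],"roll": 0,"jaw": 60},
  {"travel": [0,-4,0],"roll": 0,"jaw": 60},
  {"travel": [0,-4,0],"roll": 0,"jaw": 60},
  {"travel": [0,-4,0],"roll": 0,"jaw": 60},
  {"travel": [0,-6,0],"roll": 0,"jaw": 60},
  {"travel": [0,-8,0],"roll": 0,"jaw": 60},
  {"travel": [0,-8,0],"roll": 0,"jaw": 60},
  {"travel": [0,0,0],"roll": 0,"jaw": 60},
])

```text
clock: 13.7
tool_pos: [0.4553, 0.0113, 0.1147]
orientation: [-180.0, -0.0, 7.8]
force: [-0.0, -0.0, -0.7]
opening: 0.0602
gripper_force: 0.0
```

>>> apply_moves([
  {"travel": [0,0,-20],"roll": 0,"jaw": 60},
  {"travel": [0,0,-30],"roll": 0,"jaw": 60},
  {"travel": [0,0,-40],"roll": 0,"jaw": 60},
  {"travel": [-25,0,-20],"roll": 0,"jaw": 60},
  {"travel": [-25,0,0],"roll": 0,"jaw": 60},
  {"travel": [0,0,0],"roll": 0,"jaw": 60},
])

```text
clock: 14.3
tool_pos: [0.4036, 0.0032, 0.2252]
orientation: [-179.9, -0.1, 7.7]
force: [-0.2, -0.3, 0.3]
opening: 0.0599
gripper_force: 0.0
```

```bash
python3 - <<'E'
from plant import ctrl
import cv2,numpy as np
a=ctrl.snapshot("top")[140:310,240:440,::-1];
b=ctrl.snapshot("scene")[150:270,260:440,::-1]
o=ctrl.get_obs();print(o["clock"],o["tool_pos"],o["force"])
z=lambda i:cv2.resize(i,(400,400*i.shape[0]//i.shape[1]))
a,b=z(a),z(b);b=cv2.copyMakeBorder(b,0,a.shape[0]-b.shape[0],0,0,0)
cv2.imwrite("pics/a5.png",np.hstack([a,b]))
E
```

```text
14.4 [0.40569091 0.00372851 0.22494508] [ 0.31968314  0.27895119 -0.00978796]
```

View pics/a5.png

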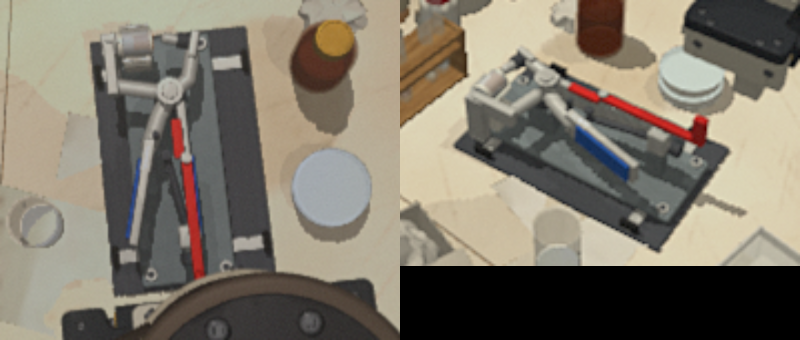

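The pliers are open and the lever is at rest beside the fixed handle. The cartridge is in its cradle near (135,42) with no orange showing, and the bystanders have not moved. Handing in.

```bash
python3 -c "
from plant import ctrl
print(ctrl.close_job())"
```

```text
the job is handed in; nothing more can be done
None
```

I handed the job in at about 14.4 s, without a verdict shown. In the last pictures the plug looked fully home, the pliers stood open, the lever was at rest, the cartridge lay in its cradle and the bystanders hadn't moved.

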